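# Spin washed radishes dry with the fold-out crank of a salad spinner

### The arm

A 7-joint arm with a two-finger parallel gripper is mounted at the origin on the work surface. World frame = base frame: x ahead of the robot, y to its left, z up, the work surface at z = 0. Lengths are in m, angles in rad, forces in N, time in s.
With the tool pointing down it reaches from about 0.425 to 0.825 m from the base axis. Payload 3.6 kg.
Tool frame: the origin (TCP) lies at the centre of the arm's flange, where the gripper is bolted on; the fingertips stand 173 mm ahead of it and the grasp point (between the pads) lies 155 mm ahead of it; z points along the fingers, y is the line along which they close (so a half turn about z gives the same grasp; the last joint's range is limited). The gripper opens to 85 mm and grips with 20 to 120 N. Pads are 22 mm wide; open, the fingers measure 114 mm over their backs; the gripper's body (76 mm by 85 mm) begins 54 mm behind the grasp point. The pads swing forward as they close: fully open they stand 13 mm farther back than shut.
Start: joints at [-1.304, 0.615, -0.013, 1.423, 0.008, 1.103, -0.04], TCP at [0.188, 0.622, 0.405] pointing down, gripper open.
Joint ranges: [-3.12, 3.12], [-0.3, 2.06], [-1.34, 1.32], [0.26, 2.42], [-1.36, 4.5], [0.01, 1.98], [-2.84, 2.84]. Speed limits (rad/s): [2.79, 2.79, 3.14, 3.14, 3.14, 3.14, 3.14].

### API

Orientations are given as [roll, pitch, yaw] about the fixed x, y, z axes, in that order (R = Rz(yaw) Ry(pitch) Rx(roll)).
In Python, from workcell import telemetry, imaging, job gives the robot as it stands. The module is installed in compiled form; this text tells all that it offers.
- The arm moves only by the tool step_arm, never from a script. Its argument "rows" is text: rows parted by semicolons, each of 7 numbers parted by spaces: the shift along the tool's x, y, z in units of 40 cm (1.0 is 40 cm), then the turn, a rotation vector about the tool's x, y, z in units of 180 degrees (1.0 is 180 degrees), then the gripper's target within -1 to 1 (fully open at 1, half-way at 0, shut at -1). A call has 1 to 20 rows; each row is the pose to reach, as a shift and turn from the pose commanded when the call began, along the tool's axes at that moment, turning the shorter way round; what a row does not reach only later rows make up. A row lasts 1/8 s, in which the tool goes at most 62.5 mm and 10.7 degrees, less where a joint would pass 70% of its speed; a pose out of reach is approached as far as the arm can. A call with a number of a shift or a turn outside -1 to 1 is refused whole. A call with a gripper value outside its range is refused whole. The fingers move at their own pace and stop on an object; "grip_force" is the grip in N (left out, the last holds). Time passes only in rows, so rows that repeat a pose let the fingers close. It gives the time, the measured TCP pose, the force, the opening and the grip force at its end, in the units of the state.
- telemetry.observe(): the state, without advancing time (a new reading comes with each control period).
- imaging.get_image(name): name is "scene" or "top" or "wrist"; returns the picture (400x640x3 uint8, red, green, blue); there is no depth.
- imaging.camera_params(name): a dict with "fx", "fy", "cx", "cy" (pixels), "eye" and "rotation" of the camera in the world. Camera axes: x right, y down, z forward; pixel columns grow to the right and rows downward; lengths in m; the calibration is good to about 2 mm. A picture is of the moment at which its call begins: read the wrist's pose just before it. camera_params takes no time and is no camera call; for the wrist camera it gives the pose at the moment of the call.
- job.sign_off(): hands the job in; it is judged then, once.
The state is a dict: "time": time; "q": joint angles; "joint_vel": joint speeds; "joint_torque": joint torques, N m; "ee_pos": TCP position; "orientation": TCP orientation; "force": force on the tool from outside, world axes, zero at the start; "torque": the same for the moment, N m; "finger_gap": finger opening in m; "grip_force": force on a finger pad.
Only numpy, scipy, OpenCV 4.12 (cv2) and the standard library are available. Lean on these libraries where they do the work, as an engineer would, in place of code of your own. Each camera call takes 0.05 s, during which the arm holds its last target. There are 200 camera calls.

### The job

The washed radishes are already in the salad spinner. Swing the folded crank handle up out of its stowed position until it stands fully upright, turn the crank clockwise (seen from above) through at least two full turns with the handle up and bring it to rest, then fold the handle back down fully home against the crank arm. Leave the other things on the counter where they are and let go at the end.

Things in the scene. Friction and masses are not known exactly. Their poses are not given: they have to be found in the camera images.
- lid_center (a point): Salad spinner, fixed to the counter by its suction foot: clear bowl 240 mm wide, white slotted basket of radishes, flat clear lid 254 mm wide with white rim, lid top 160 mm above the counter; in its middle a white gear housing 100 mm wide rising to 168 mm. This point: on the upright crank axis, on top of that housing. The spinner's place and turn vary.
- crank_axis (a point): Point on the upright axis of the crank, 199 mm above the counter, level with the handle's hinge. The crank arm is a steel bar 18 mm wide and 7 mm thick, its top face 184.5 mm above the counter, reaching from a 32 mm round boss on this axis out to the hinge.
- handle_hinge (a point): Centre of the hinge pin joining the handle to the outer end of the crank arm, 90 mm from the crank axis, 199 mm above the counter; it goes round with the crank. Two small steel cheeks (18 mm over both, up to 206 mm high; pin 20 mm long) hold it. The pin is level and square to the arm, so the handle swings in the upright plane through the arm.
- grip_center (a point): Middle of the grip: a black barrel-shaped sleeve, 26 mm thick here and 23 mm at its ends, 64 mm long, 11 to 75 mm from the hinge pin; this point is 43 mm from it. Folded, it lies level on the arm, pointing from the hinge to the crank axis, centre line 199 mm high, wider than the arm. Swung out it stands upright, top at 274 mm. It spins freely about its own length as you crank.
- grip_end (a point): Centre of the free end face of the grip, 75 mm from the hinge pin.
- fold (a joint): Angle of the handle, rad: 0 = folded flat along the arm, 1.57 = standing upright (stop at 1.60). Its hinge is stiff (0.05 N m, about 1.2 N at the middle of the grip) and stays at whatever angle it is left. It may start up to 0.1.
- crank (a joint): Angle turned by the crank, rad: 0 at the start, growing clockwise seen from above, no stop. Turning takes 0.06 N m or so of friction (under 2 N at the hinge); it drives the basket four times as fast and stops within a moment when let go.
- ramekin: Bystander: small white ramekin, 84 mm wide, 42 mm high, standing near the spinner; origin under its middle.
- pepper_mill: Bystander: dark wooden pepper mill, 54 mm wide, 140 mm high, standing near the spinner; origin under its middle.
- oil_bottle: Bystander: green glass oil bottle, 70 mm wide, 250 mm high, to the robot's left; origin under its middle.
- mug: Bystander: white mug, 82 mm wide, 92 mm high, to the robot's right; origin under its middle.
- cookie_jar: Bystander: glass jar with wooden lid, 110 mm wide, 150 mm high, to the robot's left; origin under its middle.

How it is judged:
On the way, in this order (a step that is already met when the one before it is completed fails the run):
1. the handle stands upright on the crank arm (value of joint fold above 1.4 rad and value of joint crank below 2 rad), for 0.2 s.
2. the crank has made two turns clockwise and has come to rest, the handle still up (value of joint crank above 12.1 rad and value of joint fold above 1 rad and velocity of joint crank between -0.4 and 0.4 rad/s), for 0.3 s.
At the end, for the whole second after the job is handed in: The handle lies folded down on the arm (within 0.12 rad, 7 degrees), the crank has been turned clockwise by two turns (at least 12.1 rad of 12.57), and crank and handle are at rest (value of joint fold below 0.12 rad and value of joint crank above 12.1 rad and velocity of joint crank between -0.1 and 0.1 rad/s and velocity of joint fold between -0.1 and 0.1 rad/s); the robot touches nothing.
It fails at once if the crank is wound round while the handle is folded down (value of joint fold below 0.6 rad and value of joint crank between 1.2 and 11.6 rad).
It fails at once if a bystander is pushed more than 40 mm from its place (distance of any of ramekin, pepper_mill, oil_bottle, mug, cookie_jar from where it was at the start of the episode above 0.04 m).
It also fails if it takes over 72 s, if anything falls off the work surface, if the arm or the gripper's body presses on something with over 40 N, if the wrist force passes 120 N, or if a joint passes its speed limit or range.

## Working session

There is one attempt and no reset: what is moved stays moved. The work goes in short steps, Python scripts to look and compute and a tool call to move; the robot and the scene stay as the last step left them, time stands still between calls to the robot, and variables do not carry over. Pictures are saved under pics/ and viewed, at most 12 in all, crops included, and the job is handed in when it is done.

Besides the shell and the picture viewer there is one more tool, called after ">>>" as a command line: name --argument value ..., lists and objects as JSON in quotes. step_arm: Moves the arm, as the interface text tells. Shifts and turns lie within -1 to 1; 1 stands for 40 cm of shift or 180 degrees of turn. Its arguments: {"type":"object","properties":{"rows":{"type":"string"},"grip_force":{"type":"number"}},"required":["rows"]}

```bash
mkdir -p pics; python3 - <<'E'
from workcell import telemetry, imaging, job
import cv2
s=telemetry.observe();print(s)
for n in("top","scene"):
    cv2.imwrite(f"pics/{n}0.png",cv2.imread("x") if 0 else imaging.get_image(n)[:,:,::-1]);print(n,imaging.camera_params(n))
E
```

```text
{'time': 0.0, 'q': array([-1.30347989,  0.61589548, -0.01263466,  1.42492579,  0.00811402,
        1.10338648, -0.04042239]), 'joint_vel': array([-7.06029487e-04, -1.20694146e-03, -8.16612661e-04,  4.57337924e-04,
       -2.47864702e-04, -4.72390833e-05, -1.32754393e-03]), 'joint_torque': array([-2.73690093e-04, -4.69206941e+01,  2.59034559e-01, -1.71042752e+01,
        9.94854636e-03,  9.47757857e-03,  1.44476883e-05]), 'ee_pos': array([0.18812877, 0.62183727, 0.40354401]), 'orientation': array([-3.13902820e+00,  3.91643404e-05,  2.84784186e+00]), 'force': array([ 0.07987315, -0.58074169,  0.030937  ]), 'torque': array([-0.05032395, -0.01539027,  0.03532665]), 'grip_force': 0.0, 'finger_gap': 0.08505001871436878}
top {'fx': 453.6090251083294, 'fy': 453.6090251083294, 'cx': 319.0419598850012, 'cy': 196.62913740219867, 'eye': array([0.23446408, 0.0190184 , 1.67105854]), 'rotation': array([-2.94982211,  0.00412843, -1.58692815])}
scene {'fx': 404.5431103012059, 'fy': 404.5431103012059, 'cx': 314.85810748878566, 'cy': 200.7895567677432, 'eye': array([1.13277744, 0.66914917, 1.38186896]), 'rotation': array([-2.51930527,  0.00698662,  2.40623072])}
```

View pics/top0.png

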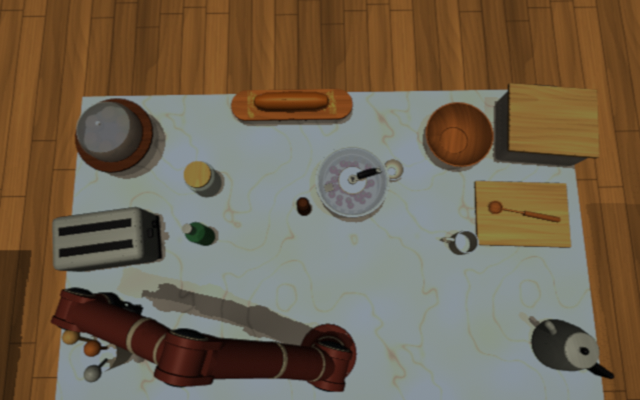

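View pics/scene0.png

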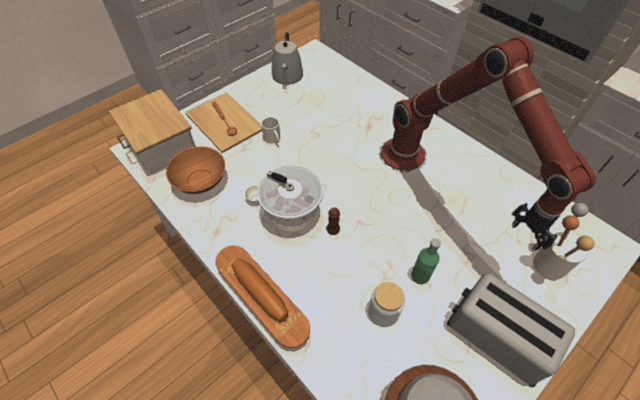

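The top view shows the spinner at about (352,182), with the handle pointing right to about (381,171). The mill is at (303,206) and the ramekin at (394,170). I'll enlarge both views.

```bash
cat > h.py <<'E'
import numpy as np, cv2
from scipy.spatial.transform import Rotation as R
from workcell import telemetry, imaging, job
def ray(c,u,v):
    d=R.from_euler('xyz',c['rotation']).as_matrix()@[(u-c['cx'])/c['fx'],(v-c['cy'])/c['fy'],1]
    return np.array(c['eye']),d
def atz(c,u,v,z):
    e,d=ray(c,u,v); return e+d*(z-e[2])/d[2]
def proj(c,p):
    q=R.from_euler('xyz',c['rotation']).as_matrix().T@(np.array(p)-c['eye'])
    return np.array([c['fx']*q[0]/q[2]+c['cx'],c['fy']*q[1]/q[2]+c['cy']])
E
python3 - <<'E'
from h import *
a=cv2.imread("pics/top0.png")[140:225,290:410];b=cv2.imread("pics/scene0.png")[155:240,240:360]
f=lambda i:cv2.resize(i,None,fx=6,fy=6,interpolation=cv2.INTER_CUBIC)[:510,:720]
o=np.vstack([f(a)[60:360],f(b)[:300]])
cv2.imwrite("pics/c.png",o)
c=imaging.camera_params("top")
print(atz(c,352,182,.168),atz(c,380,170,.199),atz(c,303,206,.07),atz(c,394,170,.04))
E
```

```text
[ 0.57505928 -0.09220107  0.168     ] [ 0.60753344 -0.18467521  0.199     ] [0.51217572 0.07861437 0.07      ] [ 0.64693901 -0.25847537  0.04      ]
```

View pics/c.png

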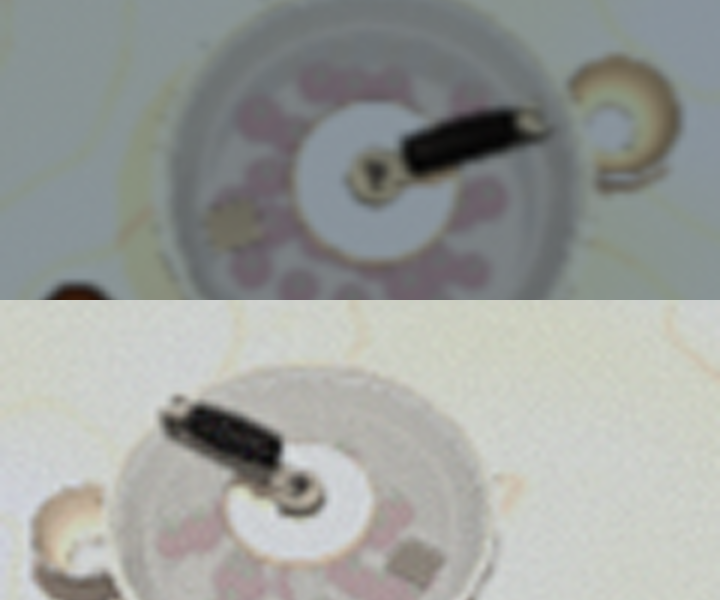

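```bash
cat >> h.py <<'E'
def rel(p,yaw,s=None):
    """move units from present pose to tool-down pose at TCP p, yaw"""
    s=s or telemetry.observe(); M=R.from_euler('xyz',s['orientation'])
    d=M.inv().apply(np.array(p)-s['ee_pos'])/.4
    w=(M.inv()*R.from_euler('xyz',[np.pi,0,yaw])).as_rotvec()/np.pi
    return np.round(np.r_[d,w],4)
E
python3 - <<'E'
from h import *
c=imaging.camera_params("top");d=imaging.camera_params("scene")
ax=[atz(c,352.5,179.3,.19),atz(d,240+299/6,155+(490-300)/6,.19)]
hi=[atz(c,379.2,170.2,.203),atz(d,240+178/6,155+(408-300)/6,.203)]
print(ax,hi)
A=np.mean(ax,0);H=np.mean(hi,0);v=(H-A)[:2];print(A,H,np.linalg.norm(v));th=np.arctan2(v[1],v[0]);print(th)
s=telemetry.observe();M=R.from_euler('xyz',s['orientation']).as_matrix();print(M)
for k in(0,np.pi): # tool x along arm
    print(rel([A[0],A[1]-.04,.5],th+k), th+k)
print(rel([.188,.622,.5],2.848))
E
```

```text
[array([ 0.57931365, -0.09252526,  0.19      ]), array([ 0.59070844, -0.0812991 ,  0.19      ])] [array([ 0.60587907, -0.18142879,  0.203     ]), array([ 0.61088306, -0.1744311 ,  0.203     ])]
[ 0.58501104 -0.08691218  0.19      ] [ 0.60838107 -0.17792994  0.203     ] 0.09397016441676033
-1.3194623458418595
[[-9.57171580e-01  2.89520504e-01 -6.66713995e-04]
 [ 2.89521271e-01  9.57168916e-01 -2.25806124e-03]
 [-1.55971143e-05 -2.35437992e-03 -9.99997228e-01]]
[-1.4917e+00 -1.5051e+00 -2.3730e-01 -5.0000e-04 -8.0000e-04 -6.7350e-01] -1.3194623458418595
[-1.4917e+00 -1.5051e+00 -2.3730e-01 -7.0000e-04  4.0000e-04  3.2650e-01] 1.8221303077479336
[ 0.0004 -0.0004 -0.2409 -0.0007  0.     -0.    ]
```

>>> step_arm --rows "0 0 -0.2 0 0 0 1;-0.75 -0.75 -0.24 0 0 0.163 1;-0.75 -0.75 -0.24 0 0 0.163 1;-0.75 -0.75 -0.24 0 0 0.163 1;-0.75 -0.75 -0.24 0 0 0.163 1;-0.75 -0.75 -0.24 0 0 0.163 1;-0.75 -0.75 -0.24 0 0 0.163 1;-0.75 -0.75 -0.24 0 0 0.163 1;-0.75 -0.75 -0.24 0 0 0.163 1;-0.75 -0.75 -0.24 0 0 0.163 1;-0.75 -0.75 -0.24 0 0 0.163 1;-0.75 -0.75 -0.24 0 0 0.163 1"

```text
time: 1.6
ee_pos: [0.3879, 0.2493, 0.5004]
orientation: [-3.141, -0.0, 2.338]
force: [-0.1, -0.3, 0.6]
finger_gap: 0.0853
grip_force: 0.0
```

```bash
python3 - <<'E'
from h import *
print(rel([.585,-.1,.5],1.822))
E
```

```text
[-9.705e-01 -2.519e-01  9.000e-04 -2.000e-04 -1.000e-04  1.644e-01]
```

>>> step_arm --rows "-0.97 -0.25 0 0 0 0.164 1;-0.97 -0.25 0 0 0 0.164 1;-0.97 -0.25 0 0 0 0.164 1;-0.97 -0.25 0 0 0 0.164 1;-0.97 -0.25 0 0 0 0.164 1;-0.97 -0.25 0 0 0 0.164 1;-0.97 -0.25 0 0 0 0.164 1;-0.97 -0.25 0 0 0 0.164 1;-0.97 -0.25 0 0 0 0.164 1;-0.97 -0.25 0 0 0 0.164 1;-0.97 -0.25 0 0 0 0.164 1"

```text
time: 2.98
ee_pos: [0.5849, -0.0997, 0.501]
orientation: [3.141, -0.001, 1.823]
force: [-0.4, -0.0, 0.8]
finger_gap: 0.0851
grip_force: 0.0
```

```bash
python3 - <<'E'
from h import *
s=telemetry.observe();print(s['ee_pos'],s['orientation'],s['q'])
print(imaging.camera_params("wrist"));c=imaging.camera_params("wrist")
cv2.imwrite("pics/w1.png",imaging.get_image("wrist")[:,:,::-1])
E
```

```text
[ 0.58488843 -0.09970659  0.5009889 ] [ 3.14117145e+00 -5.31202431e-04  1.82276590e+00] [-0.15201376  0.47869694  0.46702373  1.45058774 -0.21999812  1.26406816
  0.58816592]
{'fx': 284.7292320213333, 'fy': 284.7292320213333, 'cx': 322.1883661626025, 'cy': 197.07218120138066, 'eye': array([ 0.56443263, -0.02408351,  0.4704206 ]), 'rotation': array([ 2.83515361e+00, -2.60243370e-04,  2.50922644e-01])}
```

View pics/w1.png

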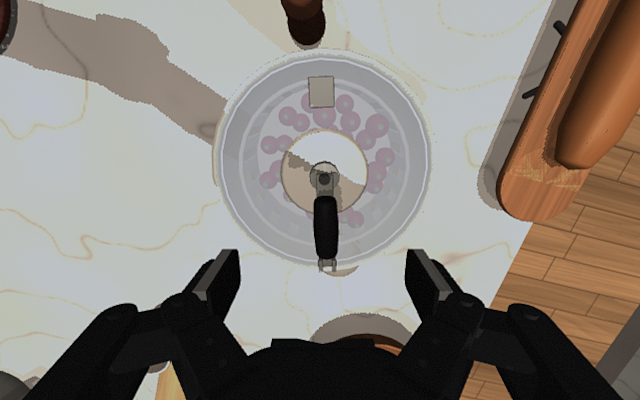

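The wrist view shows the crank boss at about (324,174) and the hinge at about (327.5,263). The grip runs between them along image y.

```bash
python3 - <<'E'
from h import *
c=imaging.camera_params("wrist")
i=cv2.imread("pics/w1.png")[150:290,270:390]
cv2.imwrite("pics/w1c.png",cv2.resize(i,None,fx=4.2,fy=4.2,interpolation=cv2.INTER_CUBIC))
for z in(.185,.19,.199):print(z,atz(c,324,174,z))
print(atz(c,327.5,263,.203))
for p in([.579,-.0925,.19],[.585,-.087,.19]):print(proj(c,p))
E
```

```text
0.185 [ 0.5825889  -0.08742094  0.185     ]
0.19 [ 0.58227163 -0.08631662  0.19      ]
0.199 [ 0.58170054 -0.08432886  0.199     ]
[ 0.60920786 -0.176217    0.203     ]
[319.34704318 179.00191969]
[326.45035606 175.29721193]
```

View pics/w1c.png

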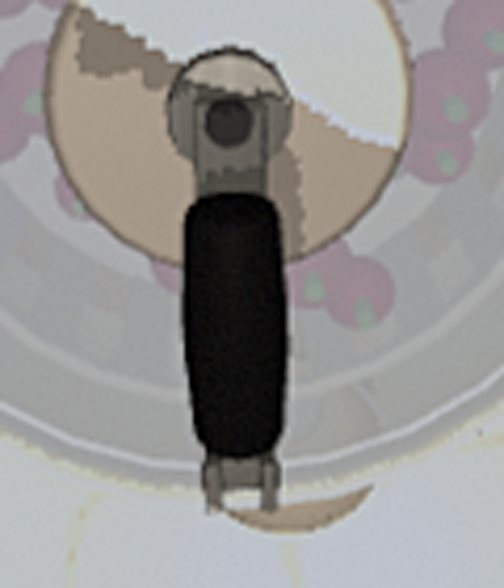

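```bash
python3 - <<'E'
from h import *
c=imaging.camera_params("wrist")
A=atz(c,324.8,178.8,.187);H=atz(c,327.4,262.6,.200)
v=(H-A)[:2];L=np.linalg.norm(v);th=np.arctan2(v[1],v[0]);print(A,H,L,th)
# grip centerline: top end, mid
for u,w in((235,200),(236,330),(238,450)):
  print(atz(c,270+u/4.2,150+w/4.2,.203))
E
```

```text
[ 0.58450914 -0.09164041  0.187     ] [ 0.60948238 -0.17747639  0.2       ] 0.08939506175732984 -1.2876707508055227
[ 0.58925552 -0.1060243   0.203     ]
[ 0.59783735 -0.13806126  0.203     ]
[ 0.60658316 -0.1696644   0.203     ]
```

```bash
python3 - <<'E'
from h import *
print(rel([.5951,-.1277,.356],1.852))
E
```

```text
[-7.350e-02  7.400e-03  3.624e-01  1.000e-04 -1.000e-04 -9.500e-03]
```

>>> step_arm --rows "-0.0735 0.0075 0.15 0 0 -0.0095 1;-0.0735 0.0075 0.26 0 0 -0.0095 1;-0.0735 0.0075 0.33 0 0 -0.0095 1;-0.0735 0.0075 0.3625 0 0 -0.0095 1;-0.0735 0.0075 0.3625 0 0 -0.0095 1;-0.0735 0.0075 0.3625 0 0 -0.0095 -0.3;-0.0735 0.0075 0.3625 0 0 -0.0095 -0.5;-0.0735 0.0075 0.3625 0 0 -0.0095 -0.5;-0.0735 0.0075 0.3625 0 0 -0.0095 -1;-0.0735 0.0075 0.3625 0 0 -0.0095 -1;-0.0735 0.0075 0.3625 0 0 -0.0095 -1;-0.0735 0.0075 0.3625 0 0 -0.0095 -1" --grip_force 20

```text
time: 4.53
ee_pos: [0.5955, -0.1287, 0.3559]
orientation: [3.141, 0.0, 1.851]
force: [0.4, 0.6, 1.8]
finger_gap: 0.0243
grip_force: 19.6
```

```bash
python3 - <<'E'
from h import *
s=telemetry.observe();print(s)
cv2.imwrite("pics/w2.png",imaging.get_image("wrist")[:,:,::-1])
E
```

```text
{'time': 4.525, 'q': array([-0.07035322,  0.62767984,  0.41287018,  1.61973245, -0.29300633,
        0.9550292 ,  0.72245829]), 'joint_vel': array([-2.14179132e-04, -1.19881967e-03, -8.19809937e-04,  1.82061095e-05,
        5.82978673e-04, -7.21185821e-04, -8.91816041e-04]), 'joint_torque': array([ 4.12093112e-01, -4.31975484e+01,  5.13408110e+00, -1.41194549e+01,
        2.15105047e-01,  3.08726924e-01, -3.92957678e-03]), 'ee_pos': array([ 0.59549876, -0.1286849 ,  0.35586466]), 'orientation': array([3.14073462e+00, 3.49164538e-04, 1.85058533e+00]), 'force': array([0.36274549, 0.58120102, 1.75017394]), 'torque': array([ 0.06687301, -0.27400447,  0.01357174]), 'grip_force': 19.588856399059296, 'finger_gap': 0.02434581538918283}
```

View pics/w2.png

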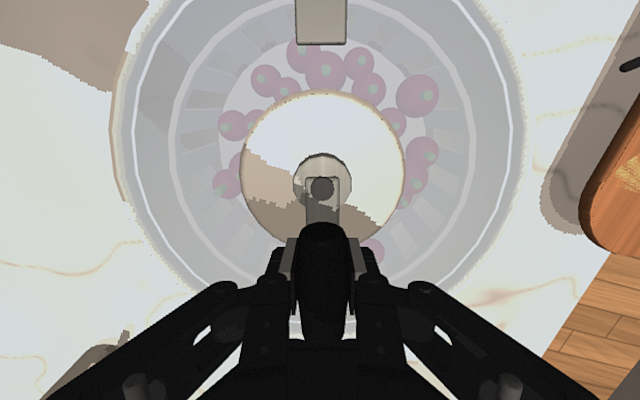

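The pads straddle the grip and hold it. Next I swing it up on an arc about the hinge.

>>> step_arm --rows "-0.0006 0 -0.013 0 0 0 -1;-0.0026 0 -0.0258 0 0 0 -1;-0.0058 0 -0.0384 0 0 0 -1;-0.0103 0 -0.0506 0 0 0 -1;-0.0159 0 -0.0623 0 0 0 -1;-0.0227 0 -0.0734 0 0 0 -1;-0.0306 0 -0.0837 0 0 0 -1;-0.0394 0 -0.0933 0 0 0 -1;-0.0492 0 -0.1018 0 0 0 -1;-0.0598 0 -0.1094 0 0 0 -1;-0.071 0 -0.1159 0 0 0 -1;-0.0829 0 -0.1212 0 0 0 -1;-0.0952 0 -0.1253 0 0 0 -1;-0.1079 0 -0.1281 0 0 0 -1;-0.1208 0 -0.1297 0 0 0 -1;-0.13 0 -0.13 0 0 0 -1;-0.13 0 -0.13 0 0 0 -1;-0.13 0 -0.13 0 0 0 -1"

```text
time: 6.82
ee_pos: [0.6095, -0.1675, 0.4057]
orientation: [-3.138, -0.029, 1.86]
force: [-7.8, 24.3, 3.2]
finger_gap: 0.0148
grip_force: 23.4
```

```bash
python3 - <<'E'
from h import *
s=telemetry.observe();print(s['ee_pos'],s['force'],s['finger_gap'],s['torque'])
a=imaging.get_image("scene")[:,:,::-1][110:250,200:380];b=imaging.get_image("wrist")[:,:,::-1]
cv2.imwrite("pics/s2.png",np.hstack([cv2.resize(a,(514,400),interpolation=cv2.INTER_CUBIC),b[:,180:460]]))
E
```

```text
[ 0.60951092 -0.16745248  0.40574193] [-7.84204882 24.29769066  3.17127023] 0.014805179341929112 [ 5.13113541  1.75231131 -0.05306276]
```

View pics/s2.png

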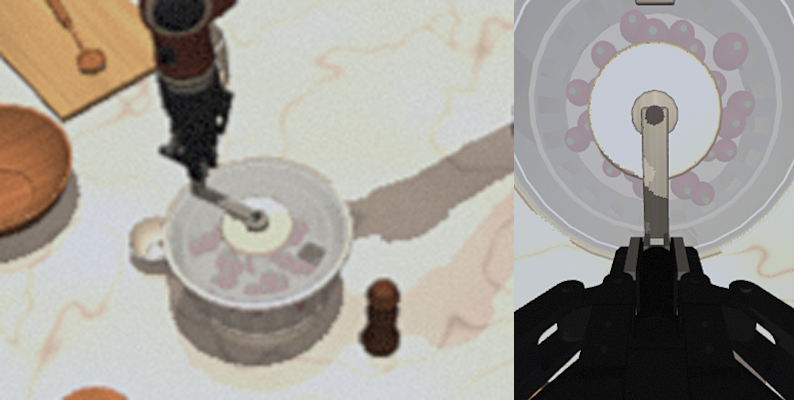

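The pads have slid partly off the barrel towards the axis: the gap is 14.8 mm and 25 N pushes inward. I'll open, let the arm settle, back off upwards and look.

>>> step_arm --rows "0 0 0 0 0 0 0.5;0 0 0 0 0 0 1;0 0 0 0 0 0 1;0 0 0 0 0 0 1;0 0 -0.1 0 0 0 1;0.05 0 -0.25 0 0 0 1;0.05 0 -0.3 0 0 0 1;0.05 0 -0.3 0 0 0 1"

```text
time: 7.92
ee_pos: [0.6039, -0.1604, 0.5299]
orientation: [3.138, 0.004, 1.85]
force: [0.0, -0.3, -0.6]
finger_gap: 0.0854
grip_force: 0.0
```

```bash
python3 - <<'E'
from h import *
s=telemetry.observe();print(s['ee_pos'],s['orientation'],s['force'])
c=imaging.camera_params("wrist");b=imaging.get_image("wrist")[:,:,::-1];d=imaging.camera_params("scene")
a=imaging.get_image("scene")[:,:,::-1][130:230,210:340]
cv2.imwrite("pics/s3.png",np.hstack([cv2.resize(a,(455,350),interpolation=cv2.INTER_CUBIC),b[50:,170:500]]))
H=np.array([.6095,-.1777,0])
for z in(.199,.21,.274):print(z,proj(c,H+[0,0,z])-[170-455,50],(proj(d,H+[0,0,z])-[210,130])*3.5)
u=np.array([-.28,.96,0]);print(proj(c,H+u*.02+[0,0,.272])-[170-455,50])
E
```

```text
[ 0.60391659 -0.16037854  0.52990842] [3.1375736  0.00354648 1.84962098] [ 0.00927318 -0.28376063 -0.630729  ]
0.199 [607.49631794 147.17360061] [208.31859165 150.47278895]
0.21 [607.54728732 150.31846978] [207.31647676 143.94481493]
0.274 [607.93071715 173.97652976] [201.24459384 104.39137208]
[607.79248493 151.08754095]
```

View pics/s3.png

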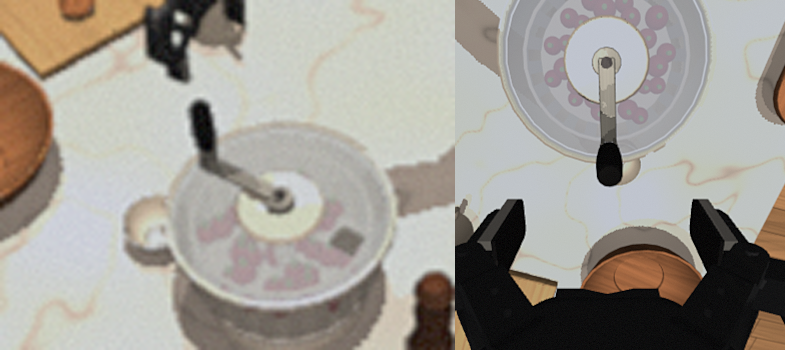

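The handle stands upright: its top is at (608,172) in the wrist half, and the prediction was (608,174). I'll regrip it from above, centred on the barrel.

```bash
python3 - <<'E'
from h import *
print(rel([.6095,-.1775,.40],1.853))
for k in range(1,25):
    a=k*np.pi/12;print(f"{.225*(1-np.cos(a)):.4f} {-.225*np.sin(a):.4f} 0 0 0 0 -1",end=";")
E
```

```text
[-4.600e-02  2.300e-03  3.162e-01 -6.000e-04 -2.000e-04 -1.200e-03]
0.0077 -0.0582 0 0 0 0 -1;0.0301 -0.1125 0 0 0 0 -1;0.0659 -0.1591 0 0 0 0 -1;0.1125 -0.1949 0 0 0 0 -1;0.1668 -0.2173 0 0 0 0 -1;0.2250 -0.2250 0 0 0 0 -1;0.2832 -0.2173 0 0 0 0 -1;0.3375 -0.1949 0 0 0 0 -1;0.3841 -0.1591 0 0 0 0 -1;0.4199 -0.1125 0 0 0 0 -1;0.4423 -0.0582 0 0 0 0 -1;0.4500 -0.0000 0 0 0 0 -1;0.4423 0.0582 0 0 0 0 -1;0.4199 0.1125 0 0 0 0 -1;0.3841 0.1591 0 0 0 0 -1;0.3375 0.1949 0 0 0 0 -1;0.2832 0.2173 0 0 0 0 -1;0.2250 0.2250 0 0 0 0 -1;0.1668 0.2173 0 0 0 0 -1;0.1125 0.1949 0 0 0 0 -1;0.0659 0.1591 0 0 0 0 -1;0.0301 0.1125 0 0 0 0 -1;0.0077 0.0582 0 0 0 0 -1;0.0000 0.0000 0 0 0 0 -1;
```

>>> step_arm --rows "-0.046 0.0025 0.15 0 0 0 1;-0.046 0.0025 0.27 0 0 0 1;-0.046 0.0025 0.316 0 0 0 1;-0.046 0.0025 0.316 0 0 0 1;-0.046 0.0025 0.316 0 0 0 -0.4;-0.046 0.0025 0.316 0 0 0 -1;-0.046 0.0025 0.316 0 0 0 -1;-0.046 0.0025 0.316 0 0 0 -1;-0.046 0.0025 0.316 0 0 0 -1;-0.046 0.0025 0.316 0 0 0 -1" --grip_force 20

```text
time: 9.28
ee_pos: [0.6103, -0.177, 0.4024]
orientation: [3.14, 0.001, 1.851]
force: [-0.5, 1.0, 6.0]
finger_gap: 0.0248
grip_force: 19.7
```

```bash
python3 - <<'E'
from h import *
s=telemetry.observe();print(s['ee_pos'],s['orientation'],s['force'],s['finger_gap'])
E
```

```text
[ 0.61032408 -0.17700022  0.40237   ] [3.13979918e+00 1.01395315e-03 1.85057299e+00] [-0.45354264  1.00476393  6.00559609] 0.024828483214518988
```

>>> step_arm --rows "0.002 -0.0293 0 0 0 0 -1;0.0077 -0.0582 0 0 0 0 -1;0.0171 -0.0861 0 0 0 0 -1;0.0301 -0.1125 0 0 0 0 -1;0.0465 -0.137 0 0 0 0 -1;0.0659 -0.1591 0 0 0 0 -1;0.088 -0.1785 0 0 0 0 -1;0.1125 -0.1949 0 0 0 0 -1;0.1389 -0.2079 0 0 0 0 -1;0.1668 -0.2173 0 0 0 0 -1;0.1956 -0.2231 0 0 0 0 -1;0.225 -0.225 0 0 0 0 -1;0.225 -0.225 0 0 0 0 -1"

```text
time: 10.9
ee_pos: [0.498, -0.1147, 0.4023]
orientation: [-3.141, -0.001, 1.851]
force: [-0.7, 0.7, 7.3]
finger_gap: 0.0242
grip_force: 19.9
```

```bash
python3 - <<'E'
from h import *
s=telemetry.observe();print(s['ee_pos'],s['orientation'],s['force'],s['finger_gap'],s['q'])
cv2.imwrite("pics/s4.png",np.hstack([imaging.get_image("wrist")[:,180:460,::-1],cv2.resize(imaging.get_image("scene")[110:250,200:380,::-1],(514,400),interpolation=cv2.INTER_CUBIC)]))
E
```

```text
[ 0.49796999 -0.11472774  0.40226328] [-3.14146995e+00 -1.16206174e-03  1.85144275e+00] [-0.74060757  0.7243426   7.32186635] 0.024177710034767822 [-0.12721161  0.42968831  0.44964206  1.83327912 -0.22893079  0.930364
  0.70536892]
```

View pics/s4.png

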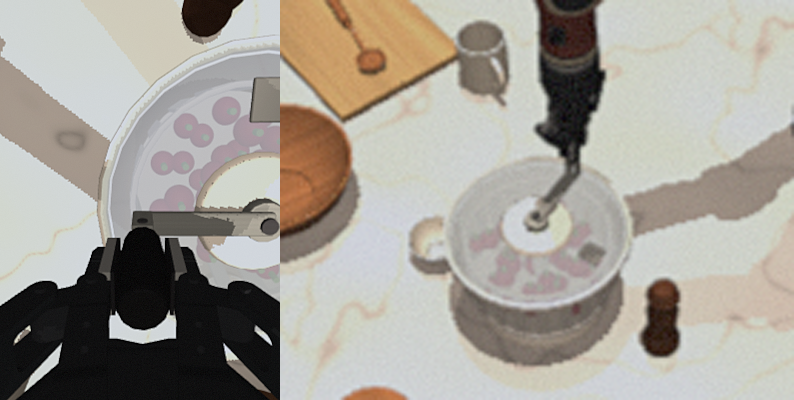

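The crank followed a quarter turn with the handle still upright and forces low. I'll continue round.

>>> step_arm --rows "0.0582 0.0077 0 0 0 0 -1;0.1125 0.0301 0 0 0 0 -1;0.1591 0.0659 0 0 0 0 -1;0.1949 0.1125 0 0 0 0 -1;0.2173 0.1668 0 0 0 0 -1;0.225 0.225 0 0 0 0 -1;0.2173 0.2832 0 0 0 0 -1;0.1949 0.3375 0 0 0 0 -1;0.1591 0.3841 0 0 0 0 -1;0.1125 0.4199 0 0 0 0 -1;0.0582 0.4423 0 0 0 0 -1;0 0.45 0 0 0 0 -1;-0.0582 0.4423 0 0 0 0 -1;-0.1125 0.4199 0 0 0 0 -1;-0.1591 0.3841 0 0 0 0 -1;-0.1949 0.3375 0 0 0 0 -1;-0.2173 0.2832 0 0 0 0 -1;-0.225 0.225 0 0 0 0 -1;-0.225 0.225 0 0 0 0 -1"

```text
time: 13.38
ee_pos: [0.6074, -0.1784, 0.4024]
orientation: [-3.139, -0.002, 1.847]
force: [-0.0, 0.2, 6.1]
finger_gap: 0.0243
grip_force: 20.2
```

Now the second turn, in two calls.

>>> step_arm --rows "0.0077 -0.0582 0 0 0 0 -1;0.0301 -0.1125 0 0 0 0 -1;0.0659 -0.1591 0 0 0 0 -1;0.1125 -0.1949 0 0 0 0 -1;0.1668 -0.2173 0 0 0 0 -1;0.225 -0.225 0 0 0 0 -1;0.2832 -0.2173 0 0 0 0 -1;0.3375 -0.1949 0 0 0 0 -1;0.3841 -0.1591 0 0 0 0 -1;0.4199 -0.1125 0 0 0 0 -1;0.4423 -0.0582 0 0 0 0 -1;0.45 0 0 0 0 0 -1;0.4423 0.0582 0 0 0 0 -1;0.4199 0.1125 0 0 0 0 -1;0.3841 0.1591 0 0 0 0 -1;0.3375 0.1949 0 0 0 0 -1;0.2832 0.2173 0 0 0 0 -1;0.225 0.225 0 0 0 0 -1;0.225 0.225 0 0 0 0 -1"

```text
time: 15.75
ee_pos: [0.6718, -0.0705, 0.4024]
orientation: [3.14, 0.007, 1.845]
force: [0.1, -0.9, 5.7]
finger_gap: 0.0245
grip_force: 20.3
```

>>> step_arm --rows "-0.0582 -0.0077 0 0 0 0 -1;-0.1125 -0.0301 0 0 0 0 -1;-0.1591 -0.0659 0 0 0 0 -1;-0.1949 -0.1125 0 0 0 0 -1;-0.2173 -0.1668 0 0 0 0 -1;-0.225 -0.225 0 0 0 0 -1;-0.225 -0.225 0 0 0 0 -1;-0.225 -0.225 0 0 0 0 -1;-0.225 -0.225 0 0 0 0 -1;-0.225 -0.225 0 0 0 0 -1;-0.225 -0.225 0 0 0 0 -1"

```text
time: 17.12
ee_pos: [0.6096, -0.1772, 0.4023]
orientation: [3.141, 0.0, 1.85]
force: [-1.2, 0.3, 7.1]
finger_gap: 0.0246
grip_force: 20.5
```

```bash
python3 - <<'E'
from h import *
s=telemetry.observe();print(s['time'],s['ee_pos'],s['orientation'],s['force'],s['finger_gap'],s['q'])
E
```

```text
17.125 [ 0.60958963 -0.17724444  0.40232245] [3.14145673e+00 4.98753247e-04 1.85035541e+00] [-1.24622764  0.26318897  7.10902563] 0.024642270233077655 [ 0.02052871  0.61748895  0.39748328  1.48330336 -0.25495671  1.09172721
  0.74936003]
```

The crank is back at its start bearing after two turns and at rest. I'll let go, close the fingers and place them on the outer side of the handle to push it down.

```bash
python3 - <<'E'
import numpy as np
r=.047
for p in [1.5,1.3,1.1,.9,.7,.5,.35,.2,.1,.0,-.06,-.1]:
    x=r*np.cos(p)-.013*np.sin(p)-.011; z=r*np.sin(p)+.013*np.cos(p)
    tz=.199+z+.173
    # relative to the pre-push pose x=-.05, TCP z=.417
    print(f"{(x+.05)/.4:.3f} 0 {-(tz-.417)/.4:.3f} 0 0 0 -1",end=";")
E
```

```text
0.073 0 -0.007 0 0 0 -1;0.098 0 -0.009 0 0 0 -1;0.122 0 -0.007 0 0 0 -1;0.145 0 0.000 0 0 0 -1;0.166 0 0.012 0 0 0 -1;0.185 0 0.028 0 0 0 -1;0.197 0 0.042 0 0 0 -1;0.206 0 0.057 0 0 0 -1;0.211 0 0.068 0 0 0 -1;0.215 0 0.080 0 0 0 -1;0.217 0 0.087 0 0 0 -1;0.218 0 0.092 0 0 0 -1;
```

>>> step_arm --rows "0 0 0 0 0 0 0.5;0 0 0 0 0 0 1;0 0 0 0 0 0 1;0 0 -0.1 0 0 0 1;0 0 -0.22 0 0 0 1;-0.1 0 -0.22 0 0 0 -1;-0.125 0 -0.22 0 0 0 -1;-0.125 0 -0.22 0 0 0 -1;-0.125 0 -0.22 0 0 0 -1;-0.125 0 -0.1 0 0 0 -1;-0.125 0 -0.0425 0 0 0 -1;-0.125 0 -0.0425 0 0 0 -1"

```text
time: 18.62
ee_pos: [0.6238, -0.2232, 0.416]
orientation: [-3.138, -0.004, 1.852]
force: [0.3, 0.2, 0.7]
finger_gap: -0.0001
grip_force: 0.0
```

```bash
python3 - <<'E'
from h import *
s=telemetry.observe();print(s['time'],s['ee_pos'],s['orientation'],s['force'],s['finger_gap'])
cv2.imwrite("pics/s5.png",np.hstack([imaging.get_image("wrist")[:,180:460,::-1],cv2.resize(imaging.get_image("scene")[110:250,200:380,::-1],(514,400),interpolation=cv2.INTER_CUBIC)]))
E
```

```text
18.625 [ 0.62381681 -0.22316883  0.41598326] [-3.13765676 -0.00425451  1.85231642] [0.29567481 0.15401661 0.71707582] -5.9782841702865885e-05
```

View pics/s5.png

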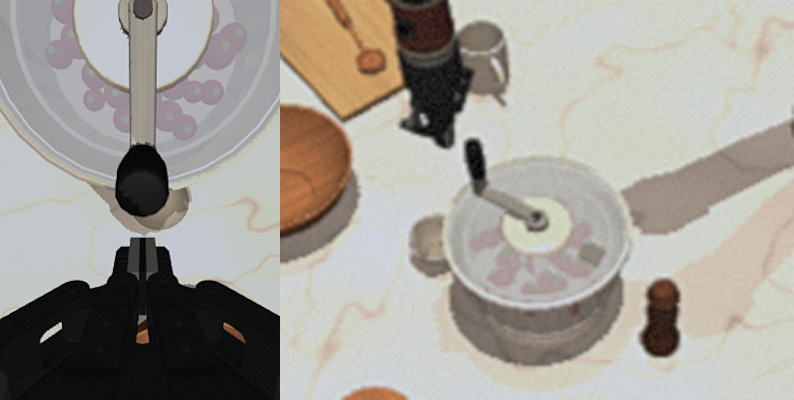

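The closed fingers are lined up behind the upright handle. Now I push it down along the arc.

>>> step_arm --rows "0.04 0 0 0 0 0 -1;0.073 0 -0.007 0 0 0 -1;0.098 0 -0.009 0 0 0 -1;0.122 0 -0.007 0 0 0 -1;0.145 0 0 0 0 0 -1;0.166 0 0.012 0 0 0 -1;0.185 0 0.028 0 0 0 -1;0.197 0 0.042 0 0 0 -1;0.206 0 0.057 0 0 0 -1;0.211 0 0.068 0 0 0 -1;0.215 0 0.08 0 0 0 -1;0.215 0 0.084 0 0 0 -1;0.215 0 0.084 0 0 0 -1"

```text
time: 20.35
ee_pos: [0.6003, -0.1424, 0.3852]
orientation: [3.141, 0.0, 1.85]
force: [-1.1, 1.3, 2.6]
finger_gap: 0.0002
grip_force: 1.6
```

>>> step_arm --rows "0 0 0.008 0 0 0 -1;0 0 0.015 0 0 0 -1;0 0 0.015 0 0 0 -1;0 0 0.015 0 0 0 -1"

```text
time: 20.85
ee_pos: [0.6017, -0.1416, 0.3837]
orientation: [3.132, 0.002, 1.852]
force: [-1.9, 5.0, 18.6]
finger_gap: -0.0001
grip_force: 9.2
```

The push meets a hard stop at 18 N, so the handle is home. I'll withdraw and check.

>>> step_arm --rows "0 0 0 0 0 0 -1;0 0 -0.1 0 0 0 -1;0 0 -0.25 0 0 0 -1;-0.15 0 -0.35 0 0 0 -1;-0.15 0 -0.35 0 0 0 -1;-0.15 0 -0.35 0 0 0 -1"

```text
time: 21.6
ee_pos: [0.6164, -0.2011, 0.5179]
orientation: [-3.141, -0.0, 1.848]
force: [-1.0, 0.1, -0.9]
finger_gap: -0.0001
grip_force: 0.0
```

```bash
python3 - <<'E'
from h import *
s=telemetry.observe();print(s['time'],s['ee_pos'],s['force'])
c=imaging.camera_params("wrist")
cv2.imwrite("pics/s6.png",np.hstack([imaging.get_image("wrist")[:,180:460,::-1],cv2.resize(imaging.get_image("scene")[110:250,200:380,::-1],(514,400),interpolation=cv2.INTER_CUBIC)]))
H=np.array([.6095,-.1777,.199]);u=np.array([-.28,.96,0])
for f in(0,.12,.3):print(f,proj(c,H+.075*(u*np.cos(f)+[0,0,np.sin(f)]))-[180,0])
print(proj(c,H)-[180,0])
E
```

```text
21.6 [ 0.61642481 -0.20110749  0.51790424] [-0.9904745   0.13299571 -0.85794402]
0 [142.79936246  83.427388  ]
0.12 [142.8112317   83.29056953]
0.3 [142.84596826  85.55863431]
[143.30410848 162.19967193]
```

View pics/s6.png

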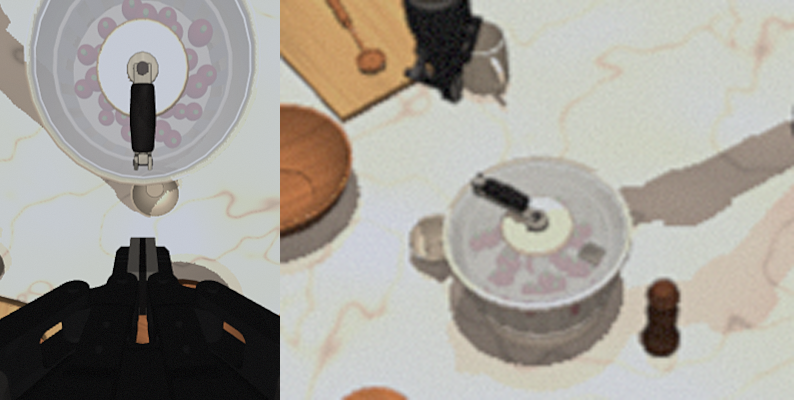

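The handle lies flat on the arm, the crank bearing is as at the start, and the robot is clear.

```bash
python3 -c "
from workcell import job;print(job.sign_off())"
```

```text
the job is handed in; nothing more can be done
None
```

I swung the handle upright, turned the crank two full turns clockwise, let it come to rest, and folded the handle home; the job is handed in at about 22 s with the robot clear, though sign-off returned no verdict.

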